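# Lay out stripped drive parts in reverse order for assembly

### The arm

A 6-joint arm with a two-finger parallel gripper is mounted at the origin on the work surface. World frame = base frame: x ahead of the robot, y to its left, z up, the work surface at z = 0. Lengths are in m, angles in degrees, forces in N, time in s.
With the tool pointing down it reaches from about 0.4 to 0.825 m from the base axis. Payload 7 kg.
Tool frame: the origin (TCP) lies between the finger pads; the fingertips stand 17 mm ahead of it and the grasp point (between the pads) lies 2 mm behind it; x points along the fingers, y is the direction in which the jaws open and shut, and the axes are right-handed (so a half turn about x gives the same grasp; the last joint's range is limited). The gripper opens to 88 mm and grips with 3 to 60 N. Pads are 19 mm wide; open, the fingers measure 130 mm over their backs; the gripper's body (78 mm by 193 mm) begins 47 mm behind the grasp point.
Start: joints at [81.881, 20.546, 0.682, 0, -70.136, -16.507], TCP at [0.281, 0.614, 0.244] pointing down, gripper open.
Joint ranges: [-176.03, 176.03], [-82.01, 121.73], [-58.28, 71.71], [-173.87, 95.51], [-174.79, -0.11], [-173.66, 173.66]. Speed limits (degrees/s): [136.94, 136.94, 172.46, 180, 180, 180].

### API

Orientations are given as [roll, pitch, yaw] about the fixed x, y, z axes, in that order (R = Rz(yaw) Ry(pitch) Rx(roll)).
In Python, from plant import r gives the robot as it stands.
- The arm moves only by the shell command python3 -m jog 'ROWS' [FORCE]. ROWS is a JSON object of lists of equal length, an entry for each row: "fingers": the opening, from 0 (shut) to 1 (fully open); "dp": the shift along the tool's x, y, z in mm, a list of three; "twist": the turn about the tool's x in degrees. In form: {"fingers": [fingers, ...], "dp": [[dx, dy, dz], ...], "twist": [twist, ...]}. A call has exactly 5 rows; each row is the pose to reach, as a shift and turn from the pose measured when the call began, along the tool's axes at that moment; what a row does not reach only later rows make up. A row lasts 1/10 s, in which the tool goes at most 50 mm and 8.59 degrees, less where a joint would pass 70% of its speed; a pose out of reach is approached as far as the arm can. A call with a gripper value outside its range is refused whole. The fingers move at their own pace and stop on an object; FORCE is the grip in N (left out, the last holds). Time passes only in rows, so rows that repeat a pose let the fingers close, or fill a call up. It gives the time, the measured TCP pose, the force and the opening at its end, in the units of the state.
- r.get_state(): the state, without advancing time (a new reading comes with each control period).
- r.capture(name): name is "side" or "top" or "wrist"; returns a dict with "frame" (384x512x3 uint8, red, green, blue), "intrinsics" (3x3 intrinsics, pixels), "D" ([k1, k2, p1, p2, k3] as OpenCV has them; the pictures are not rectified), "pose" (4x4, takes a point from camera to world coordinates). Camera axes: x right, y down, z forward; pixel columns grow to the right and rows downward; lengths in m; the calibration is good to about 2 mm. A picture is of the moment at which its call begins. There is no depth.
- r.close_job(): hands the job in, once; it reports no verdict.
The state is a dict: "time_s": time; "joints": joint angles; "qd": joint speeds; "joint_torque": joint torques, N m; "tcp_pos": TCP position; "eef_rot": TCP orientation; "contact_force": force on the tool from outside, world axes, zero at the start; "moment": the same for the moment, N m; "gripper_width": finger opening in m.
Only numpy, scipy, OpenCV 4.12 (cv2) and the standard library are available. Lean on these libraries where they do the work, as an engineer would, in place of code of your own. Each camera call takes 0.05 s, during which the arm holds its last target. There are 200 camera calls.

### The job

The four parts of the stripped drive stand on the blue rack in the order they came off; move them all to the empty plywood rack in the reverse order, so that the part now at the left end of the blue rack ends at the right end of the plywood rack and so on along the row (left and right as the robot sees them). Set each part down upright in the middle of its own black pad, never tip a part over, and leave the oil bottle and the grease can where they are.

Things in the scene. Friction and masses are not known exactly. Their poses are not given: they have to be found in the camera images.
- strip_rack: Strip-down rack: fixed blue steel bar 76 x 310 x 12 mm flat on the bench, end cheeks 24 mm high. Four fixed black rubber pads in a row on it, a part on each at the start. Origin: centre of its underside, at bench height; y along the row to the robot's left, x across it away from the robot, z up. Pads at y = -111, -37, 37, 111 mm, tops 15 mm above the bench. Racks are turned up to 0.18 rad.
- build_rack: Assembly rack: fixed plywood bar of the same size and form, empty at the start, with four black rubber pads 62 mm square as places on its centre line at y = -111, -37, 37, 111 mm, tops 15 mm above the bench. Origin: centre of its underside, at bench height; y along the row to the robot's left, x away from the robot, z up. Nearer or farther than the blue rack; this varies.
- pinion_mid (a point): Pinion: steel, a toothed cylinder 43 mm across the teeth (38 mm solid, the teeth are only drawn), 34 mm high, with a 20 mm wide, 20 mm long shaft stub on top; 54 mm high in all, 0.33 kg; the point lies on its axis half-way up, z up. It stands on its flat underside, on one pad of the blue rack. Grasp the toothed cylinder.
- bush_mid (a point): Flanged bush: brass, a sleeve 32 mm across with a flange 48 mm across and 6 mm thick at the bottom; 56 mm high, 0.22 kg; the point lies on its axis half-way up, z up. It stands on its flat underside, on one pad of the blue rack. Grasp the sleeve above the flange.
- nut_mid (a point): Long hexagon nut: dark steel, 36 mm across flats (42 mm across corners), 48 mm high, with a dark round bore mark on top, 0.32 kg; the point lies on its axis half-way up, z up. It stands on its flat underside, on one pad of the blue rack. Two of its flats face its own +x and -x.
- yoke_mid (a point): Joint yoke (fork): steel, a round foot 40 mm across and 22 mm high with two upright ears (10 mm thick, 28 mm wide) on it, their outer faces 40 mm apart looking along its own +x and -x; 54 mm high, 0.30 kg; the point lies on its axis half-way up, z up. It stands on its flat underside, on one pad of the blue rack. Grasp it over the outer faces of the ears (closing along its x).
- pad_pinion: Fixed black rubber pad 62 x 62 x 3 mm on the strip-down rack, the one on which the pinion stands at the start; it stays there and so marks where the pinion came from. Origin: centre of its underside, 12 mm above the bench; axes as the strip-down rack's.
- pad_bush: Fixed black rubber pad 62 x 62 x 3 mm on the strip-down rack, the one on which the bush stands at the start; it stays there and so marks where the bush came from. Origin: centre of its underside, 12 mm above the bench; axes as the strip-down rack's.
- pad_nut: Fixed black rubber pad 62 x 62 x 3 mm on the strip-down rack, the one on which the nut stands at the start; it stays there and so marks where the nut came from. Origin: centre of its underside, 12 mm above the bench; axes as the strip-down rack's.
- pad_yoke: Fixed black rubber pad 62 x 62 x 3 mm on the strip-down rack, the one on which the yoke stands at the start; it stays there and so marks where the yoke came from. Origin: centre of its underside, 12 mm above the bench; axes as the strip-down rack's.
- oil_bottle: Bystander: loose black oil bottle with a yellow label, 72 mm across, 210 mm high, standing to the left. Origin: centre of its underside.
- grease_can: Bystander: loose grease can with a yellow label, 76 mm across, 110 mm high, standing to the right. Origin: centre of its underside.
Mind the look-alikes: they are no part of the job. Of the things shaped like the part that bears bush_mid, the brass one is meant. What is shaped like the part that bears pinion_mid but green is not meant.

How it is judged:
By the outcome, as a careful person would: the job done as asked, in the order asked, and still so for the second after the job is handed in, with the robot touching nothing.
It also fails if it takes over 83 s, if anything falls off the work surface, if the arm or the gripper's body presses on something with over 40 N, if the wrist force passes 120 N, or if a joint passes its speed limit or range.

## Working session

There is one attempt and no reset: what is moved stays moved. The work goes in short steps, Python scripts to look and compute and a shell command to move; the robot and the scene stay as the last step left them, time stands still between calls to the robot, and variables do not carry over. Pictures are saved under pics/ and viewed, on a budget of 14 in all, crops included, one or two more only if the job needs it, and the job is handed in when it is done.

```bash
ls; mkdir -p pics; python3 - <<'E'
from plant import r
import cv2,json
s=r.get_state();print(s)
for n in("top","side","wrist"):
    c=r.capture(n);cv2.imwrite(f"pics/{n}0.png",c["frame"][:,:,::-1]);print(n,c["intrinsics"].tolist(),c["D"],c["pose"].round(4).tolist() if hasattr(c["pose"],'round') else c["pose"])
E
```

```text
pics
{'time_s': 0.0, 'joints': array([ 8.18818236e+01,  2.05911465e+01,  6.34529101e-01, -2.03708151e-02,
       -7.01355561e+01, -1.65077761e+01]), 'qd': array([ 0.0887724 , -0.08473223,  0.05468493, -0.0987273 ,  0.01726854,
       -0.14089151]), 'joint_torque': array([ 2.98290543e-03, -5.82719851e+01,  2.93054008e+01,  6.99717969e+00,
        6.97008902e-03, -1.39109920e-04]), 'tcp_pos': array([0.28108776, 0.6131892 , 0.24263087]), 'eef_rot': array([  94.772536  ,   89.90585758, -109.86035376]), 'contact_force': array([-0.42994573, -0.11503596,  0.38250599]), 'moment': array([ 0.01859502,  0.0048304 , -0.00512207]), 'gripper_width': 0.0876071295008794}
top [[476.9525292694918, 0.0, 251.19568560960866], [0.0, 476.9525292694918, 192.86595963781187], [0.0, 0.0, 1.0]] [-0.16302776  0.          0.          0.          0.        ] [[-0.0248, -0.9919, 0.1249, 0.4141], [-0.9997, 0.0245, -0.0038, -0.0124], [0.0007, -0.1249, -0.9922, 1.2409], [0.0, 0.0, 0.0, 1.0]]
side [[393.63295957240626, 0.0, 258.30212715013255], [0.0, 393.63295957240626, 189.2948150610202], [0.0, 0.0, 1.0]] [0.04219786 0.         0.         0.         0.        ] [[0.8179, -0.3041, 0.4885, -0.0154], [-0.575, -0.4642, 0.6738, -0.7645], [0.0219, -0.8319, -0.5545, 0.6825], [0.0, 0.0, 0.0, 1.0]]
wrist [[303.78103117427673, 0.0, 255.16911383429897], [0.0, 303.78103117427673, 193.7224955128715], [0.0, 0.0, 1.0]] [-0.07687671  0.          0.          0.          0.        ] [[-0.4172, -0.8684, -0.2681, 0.3534], [-0.9088, 0.3994, 0.1203, 0.5791], [0.0026, 0.2938, -0.9559, 0.3842], [0.0, 0.0, 0.0, 1.0]]
```

View pics/top0.png

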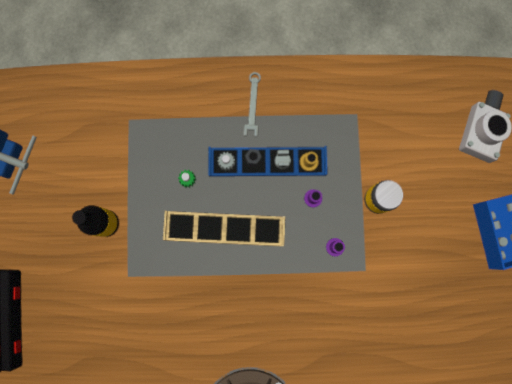

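View pics/side0.png

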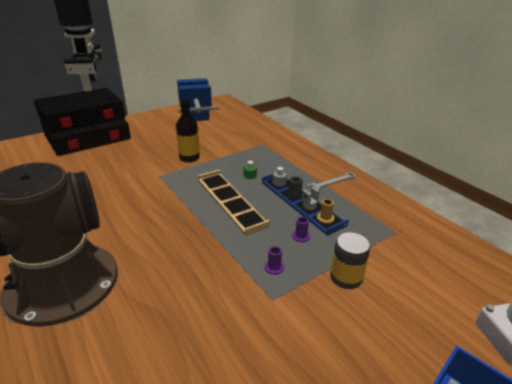

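The top view shows the blue rack with, from left to right, the pinion (226,160), nut (254,157), yoke (283,160) and brass bush (310,160). The empty plywood rack is nearer, centred on (224,229). The look-alikes are the green pinion (187,178) and the purple bushes (314,198) and (335,247), all off the rack. The side view agrees. I'll confirm this in an enlarged crop and measure there.

```bash
cat > h.py <<'E'
import numpy as np,cv2
from plant import r
def px2w(c,uv,z):
    "pixels -> world at height z"
    uv=np.array(uv,float).reshape(-1,1,2)
    n=cv2.undistortPoints(uv,np.array(c["intrinsics"]),np.array(c["D"])).reshape(-1,2)
    P=np.array(c["pose"]);d=np.c_[n,np.ones(len(n))]@P[:3,:3].T
    return P[:3,3]+d*((z-P[2,3])/d[:,2])[:,None]
def w2px(c,p):
    P=np.linalg.inv(np.array(c["pose"]))
    return cv2.projectPoints(np.array(p,float).reshape(-1,1,3),cv2.Rodrigues(P[:3,:3])[0],P[:3,3],np.array(c["intrinsics"]),np.array(c["D"]))[0].reshape(-1,2)
E
python3 - <<'E'
import cv2
f=cv2.imread("pics/top0.png")[140:255,155:345]
cv2.imwrite("pics/crop1.png",cv2.resize(f,None,fx=4,fy=4,interpolation=cv2.INTER_CUBIC))
E
```

```text
(no output)
```

View pics/crop1.png

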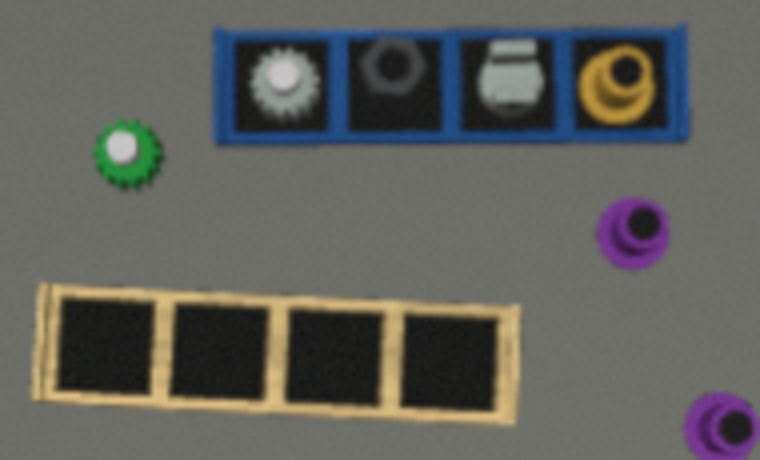

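```bash
python3 - <<'E'
from h import *
c=r.capture("top")
f=lambda l:[((u+.5)/4-.5+155,(v+.5)/4-.5+140) for u,v in l]
for n,l in(("blue",[(282,85),(395,85),(508,85.5),(621,85)]),("ply",[(105,346),(220,351),(334,357),(450,362)])):
    p=px2w(c,f(l),.015)[:,:2]; print(n,p.round(4).tolist(),"mean",p.mean(0).round(4)); d=p[0]-p[-1];print(np.linalg.norm(d),"yaw",np.degrees(np.arctan2(-d[0],d[1])))
for n,uv,z in(("pin",(285,83),.049),("stub",(283,73),.069),("nut",(393,66),.063),("bushtop",(627,70),.071),("bushfl",(617,84),.02),("green",(122,148),.054),("purp",(644,223),.056),("purp2",(736,428),.056)):
    print(n,px2w(c,f([uv]),z)[0].round(4))
E
cat > near.txt <<'E'
E
rm near.txt
```

```text
blue [[0.6544, 0.049], [0.6525, -0.0249], [0.6504, -0.0988], [0.6491, -0.173]] mean [ 0.6516 -0.0619]
0.2220136474281196 yaw -1.366281228990026
ply [[0.4864, 0.1663], [0.4815, 0.092], [0.476, 0.0188], [0.4709, -0.0556]] mean [0.4787 0.0554]
0.222486553057565 yaw -3.9897705625198943
pin [0.6489 0.0453 0.049 ]
stub [0.6514 0.0455 0.069 ]
nut [ 0.6554 -0.0235  0.063 ]
bushtop [ 0.6478 -0.1698  0.071 ]
bushfl [ 0.6488 -0.1697  0.02  ]
green [0.6089 0.1489 0.054 ]
purp [ 0.5529 -0.1785  0.056 ]
purp2 [ 0.4231 -0.2311  0.056 ]
```

Both rows measure 222 mm end to end, as they should. Identities are confirmed: pinion at crop (285,83), nut (393,66), yoke (510,75) and brass bush (620,80), each on a blue-rack pad. The green pinion (128,152) and purple bushes (633,233) and (722,428) stand off the rack. Next is a helper that turns world targets into tool rows.

```bash
cat >> h.py <<'E'
from scipy.spatial.transform import Rotation as Ro
def R():return Ro.from_euler('xyz',r.get_state()["eef_rot"],degrees=True).as_matrix()
def go(p,yaw=None):
    "dp (mm), twist so tool at world p with jaw axis along world angle yaw (mod 180)"
    s=r.get_state();M=R();d=M.T@(np.array(p)-s["tcp_pos"])*1000
    a=np.degrees(np.arctan2(M[1,1],M[0,1]))
    t=None if yaw is None else -((yaw-a+90)%180-90)
    print("tcp",s["tcp_pos"].round(4),"jaw",round(a,2),"toolx",M[:,0].round(3),"dp",d.round(1),"twist",t and round(t,1))
E
python3 - <<'E'
from h import *
c=r.capture("top")
print(R().round(3))
print(px2w(c,[(82,217)],.21),px2w(c,[(387,195)],.11))
go((.6,-.06,.30),-1.4)
go((.35,.45,.32),-1.4)
E
```

```text
[[-0.    -0.417 -0.909]
 [-0.001 -0.909  0.417]
 [-1.     0.001 -0.   ]]
[[0.49925257 0.35914345 0.21      ]] [[ 0.54308092 -0.34542198  0.11      ]]
tcp [0.2812 0.6134 0.2431] jaw -114.63 toolx [-0.    -0.001 -1.   ] dp [ -56.5  479.3 -570.4] twist 66.8
tcp [0.2812 0.6134 0.2431] jaw -114.63 toolx [-0.    -0.001 -1.   ] dp [ -76.8  119.9 -130.6] twist 66.8
```

```bash
python3 -m jog '{"fingers":[1,1,1,1,1],"dp":[[-40,20,-20],[-80,50,-50],[-90,90,-95],[-90,125,-140],[-90,160,-185]],"twist":[0,0,0,0,0]}' 20
python3 -m jog '{"fingers":[1,1,1,1,1],"dp":[[0,32,-38],[0,64,-76],[0,96,-114],[0,128,-152],[0,160,-190]],"twist":[0,0,0,0,0]}'
python3 - <<'E'
from h import *
print(r.get_state()["joints"].round(1))
go((.56,-.06,.32),-1.4)
E
```

```text
time_s: 0.75
tcp_pos: [0.3686, 0.4176, 0.3337]
eef_rot: [-93.4, 89.9, 62.0]
contact_force: [1.5, 0.3, 0.3]
gripper_width: 0.0874
time_s: 1.25
tcp_pos: [0.4751, 0.1911, 0.3339]
eef_rot: [-100.9, 89.9, 54.5]
contact_force: [0.7, 0.9, 0.5]
gripper_width: 0.0879
[ 43.9   2.2 -10.9  -0.  -76.8  21.6]
tcp [0.4751 0.1911 0.3339] jaw -114.56 toolx [ 0.001  0.001 -1.   ] dp [  13.6  193.1 -181.5] twist 66.8
```

```bash
python3 -m jog '{"fingers":[0.75,0.75,0.75,0.75,0.75],"dp":[[0,32,-30],[0,64,-60],[0,96,-90],[0,128,-120],[10,160,-150]],"twist":[8,16,24,32,40]}'
python3 - <<'E'
from h import *
print(r.get_state()["joints"].round(1))
go((.56,-.06,.32),-1.4)
E
```

```text
time_s: 1.75
tcp_pos: [0.5459, -0.0186, 0.325]
eef_rot: [-89.2, 89.7, 25.9]
contact_force: [1.5, 1.5, -0.5]
gripper_width: 0.0661
[ 18.6   5.7  -8.2  -0.  -75.9   6.6]
tcp [ 0.5459 -0.0186  0.325 ] jaw -154.88 toolx [ 0.004  0.002 -1.   ] dp [  5.    4.9 -43.4] twist 26.5
```

```bash
python3 -m jog '{"fingers":[0.75,0.75,0.75,0.75,0.75],"dp":[[0,1,-10],[0,2,-20],[0,3,-30],[5,5,-43],[5,5,-43]],"twist":[7,14,21,26.5,26.5]}'
python3 - <<'E'
from h import *
go((.652,-.062,.32),-1.4)
c=r.capture("wrist");cv2.imwrite("pics/w1.png",c["frame"][:,:,::-1]);P=np.array(c["pose"]);print(P.round(3))
np.savez("w1.npz",**{k:np.array(c[k]) for k in("intrinsics","D","pose")})
E
```

```text
time_s: 2.25
tcp_pos: [0.5595, -0.0606, 0.3192]
eef_rot: [-54.0, 89.8, 34.4]
contact_force: [-0.6, -0.7, -0.3]
gripper_width: 0.0655
tcp [ 0.5595 -0.0606  0.3192] jaw 178.43 toolx [ 0.003  0.002 -1.   ] dp [ -0.6 -92.5   1.2] twist -0.2
[[-1.     0.026  0.011  0.556]
 [ 0.028  0.955  0.295 -0.142]
 [-0.003  0.295 -0.955  0.46 ]
 [ 0.     0.     0.     1.   ]]
```

View pics/w1.png

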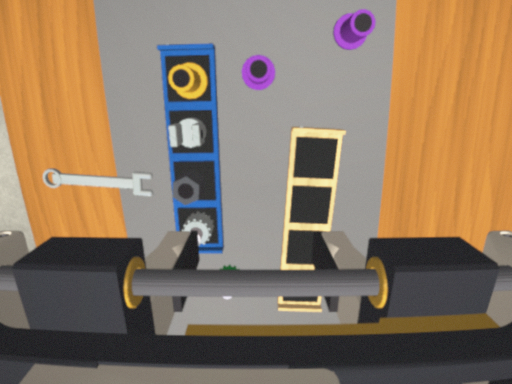

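The wrist view shows the row from the far side: bush (187,80), yoke (188,133), nut (185,190), pinion (198,230). The spanner ends at (150,184), clear of the rack. I'll enlarge the row for the nut and yoke angles.

```bash
python3 - <<'E'
import cv2
f=cv2.imread("pics/w1.png")[38:260,145:235]
f=cv2.resize(f,None,fx=6,fy=6,interpolation=cv2.INTER_CUBIC)
import numpy as np
a,b=f[:660],f[640:1300]   # upper / lower halves side by side
b=np.vstack([b,np.zeros((660-b.shape[0],b.shape[1],3),np.uint8)]) if b.shape[0]<660 else b
cv2.imwrite("pics/w1c.png",np.hstack([a,b])[:600,:])
cv2.imwrite("pics/w1c.png",cv2.resize(np.hstack([a,b]),None,fx=.74,fy=.74)[:600])
E
```

```text
(no output)
```

View pics/w1c.png

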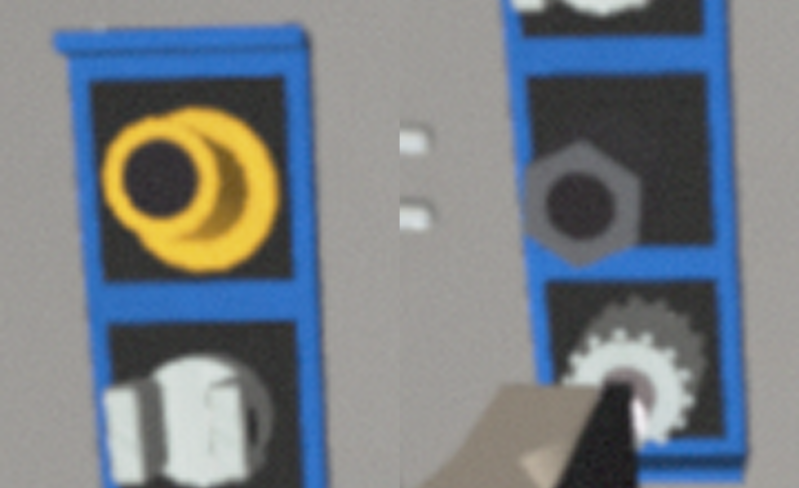

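```bash
python3 - <<'E'
from h import *
c=dict(np.load("w1.npz"));k=4.44
L=lambda l:[(145+x/k,38+y/k) for x,y in l]
Q=lambda l:[(145+(x-399.6)/k,144.67+y/k) for x,y in l]
nut=px2w(c,Q([(583,140),(640,172),(640,240),(583,268),(527,238),(527,173)]),.063);print("nut",nut.mean(0).round(4),np.ptp(nut,0).round(4))
for i,j in((1,2),(5,4)): d=nut[i]-nut[j];print("  flat yaw",np.degrees(np.arctan2(d[0],-d[1])).round(1))
y=px2w(c,L([(105,390),(113,485),(137,388),(143,483),(211,388),(216,480),(238,388),(243,480)]),.069)
print(y.round(4)[:,:2].tolist())
for i in(0,2,4,6): d=y[i]-y[i+1];print("  ear yaw",np.degrees(np.arctan2(d[0],-d[1])).round(1))
print("yoke",((y[0]+y[1]+y[6]+y[7])/4).round(4))
print("bushtop",px2w(c,L([(160,178)]),.071).round(4),"flange",px2w(c,L([(207,190)]),.021).round(4))
print("pinion",px2w(c,Q([(640,375)]),.049).round(4))
print("pads",px2w(c,L([(192,180)])+Q([(622,160),(635,358)]),.015).round(4))
# plywood pads seen, full image corners guess
print("ply",px2w(c,[(317,157),(312,205),(307,250)],.015).round(4))
E
```

```text
nut [ 0.6553 -0.0255  0.063 ] [0.0372 0.0412 0.    ]
  flat yaw -4.7
  flat yaw -6.1
[[0.6687, -0.1144], [0.6692, -0.087], [0.6594, -0.1146], [0.6603, -0.0873], [0.638, -0.1139], [0.6387, -0.0875], [0.6302, -0.1136], [0.6308, -0.0872]]
  ear yaw -1.0
  ear yaw -1.9
  ear yaw -1.6
  ear yaw -1.3
yoke [ 0.6497 -0.1006  0.069 ]
bushtop [[ 0.6472 -0.1715  0.071 ]] flange [[ 0.6444 -0.1711  0.021 ]]
pinion [[0.6454 0.0378 0.049 ]]
pads [[ 0.6502 -0.1747  0.015 ]
 [ 0.6523 -0.0274  0.015 ]
 [ 0.654   0.046   0.015 ]]
ply [[ 0.4682 -0.0588  0.015 ]
 [ 0.4737  0.0165  0.015 ]
 [ 0.4795  0.0944  0.015 ]]
```

```bash
python3 - <<'E'
from h import *
go((.6495,.0445,.11),-1.4)
E
```

```text
tcp [ 0.5595 -0.0601  0.3195] jaw 178.63 toolx [ 0.003  0.002 -1.   ] dp [210.  -86.9 106.3] twist 0.0
```

```bash
python3 -m jog '{"fingers":[0.75,0.75,0.75,0.75,0.75],"dp":[[35,-20,25],[75,-40,50],[115,-65,80],[160,-87,106],[200,-87,106]],"twist":[0,0,0,0,0]}'
python3 - <<'E'
from h import *
go((.6495,.0445,.036),-1.4)
c=r.capture("wrist");cv2.imwrite("pics/w2.png",c["frame"][:,:,::-1])
print(w2px(c,[(.6495,.0445,.049),(.6495,.0445,.069)]))
E
```

```text
time_s: 2.8
tcp_pos: [0.6522, 0.0471, 0.1212]
eef_rot: [-68.3, 89.6, 20.7]
contact_force: [1.2, 0.7, -0.2]
gripper_width: 0.066
tcp [0.6522 0.0471 0.1212] jaw 178.93 toolx [ 0.007  0.003 -1.   ] dp [85.2  3.2 -2.9] twist 0.3
[[258.75730865 209.72492975]
 [258.8618325  219.83569973]]
```

View pics/w2.png

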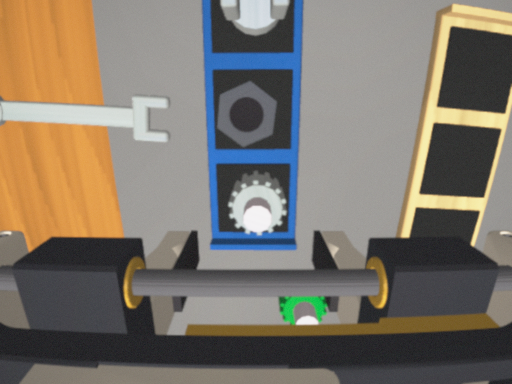

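The pinion's tooth face centre is at about (258,208) and its stub at (258,218). Predicted positions were (259,210) and (259,220), so they match to about 1 mm. I'll descend and grip.

```bash
python3 -m jog '{"fingers":[0.75,0.75,0.75,0.75,0.75],"dp":[[30,3,-3],[60,3,-3],[78,3,-3],[85,3,-3],[85,3,-3]],"twist":[0,0,0,0,0]}' 30
python3 -m jog '{"fingers":[0.3,0.3,0.2,0.2,0.2],"dp":[[0,0,0],[0,0,0],[0,0,0],[0,0,0],[0,0,0]],"twist":[0,0,0,0,0]}' 30
python3 -c "
from h import *
go((.4705,-.0562,.15),-4)"
```

```text
time_s: 3.35
tcp_pos: [0.6419, 0.0434, 0.0321]
eef_rot: [96.1, 89.6, -174.9]
contact_force: [-24.8, -0.4, 46.2]
gripper_width: 0.0657
time_s: 3.85
tcp_pos: [0.6432, 0.0439, 0.0325]
eef_rot: [94.2, 89.7, -176.7]
contact_force: [1.8, 0.3, 5.2]
gripper_width: 0.0374
tcp [0.6432 0.0439 0.0325] jaw 179.13 toolx [-0.005 -0.    -1.   ] dp [-116.7  171.7 -102.8] twist 3.1
```

Gripped (37.4 mm), but the tool had not settled and dipped 4 mm low with a brief 46 N contact. From here I'll descend more slowly and grip higher. Lifting now.

```bash
python3 -m jog '{"fingers":[0.2,0.2,0.2,0.2,0.2],"dp":[[-15,0,0],[-45,0,0],[-80,0,0],[-115,0,0],[-115,0,0]],"twist":[0,0,0,0,0]}' 30
python3 -m jog '{"fingers":[0.2,0.2,0.2,0.2,0.2],"dp":[[0,40,-24],[0,80,-48],[0,120,-72],[0,160,-96],[0,172,-103]],"twist":[1,2,3,3,3]}'
python3 -m jog '{"fingers":[0.2,0.2,0.2,0.2,0.2],"dp":[[0,0,0],[0,0,0],[0,0,0],[0,0,0],[0,0,0]],"twist":[0,0,0,0,0]}'
python3 -c "
from h import *
go((.4705,-.0562,.07),-4)
print(r.get_state()['qd'].round(2),r.get_state()['gripper_width'])
c=r.capture('wrist');cv2.imwrite('pics/w3.png',c['frame'][:,:,::-1])
c=r.capture('top');cv2.imwrite('pics/t3.png',c['frame'][:,:,::-1])
c=r.capture('side');cv2.imwrite('pics/s3.png',c['frame'][:,:,::-1])
print(c['pose'][:3,3])"
```

```text
time_s: 4.35
tcp_pos: [0.6455, 0.0441, 0.1526]
eef_rot: [-42.0, 89.9, 47.2]
contact_force: [0.6, 0.4, -3.1]
gripper_width: 0.0373
time_s: 4.85
tcp_pos: [0.4657, -0.0584, 0.1509]
eef_rot: [85.9, 89.7, 171.9]
contact_force: [1.3, -0.0, -2.7]
gripper_width: 0.0377
time_s: 5.35
tcp_pos: [0.4663, -0.058, 0.1505]
eef_rot: [88.7, 89.7, 174.8]
contact_force: [0.6, -0.0, -3.6]
gripper_width: 0.0376
tcp [ 0.4663 -0.058   0.1505] jaw 176.06 toolx [-0.006  0.001 -1.   ] dp [80.5 -4.6  2.1] twist 0.1
[-0.08 -0.17 -0.3  -0.06  0.02  0.08] 0.037583346254620204
[-0.01541042 -0.76452795  0.68252372]
```

View pics/w3.png

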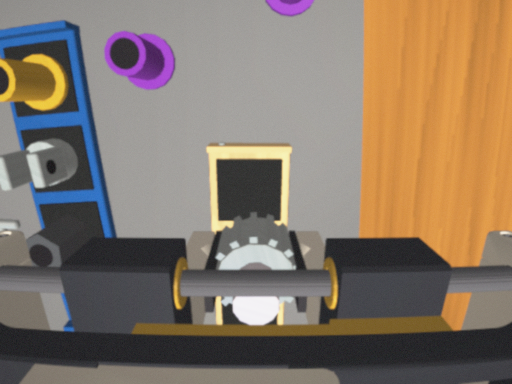

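```bash
python3 - <<'E'
from h import *
c=r.capture('wrist')
print(w2px(c,[(.4705,-.0562,.015),(.4663,-.058,.1545)]))
print(px2w(c,[(218,158),(282,158),(287,220),(217,222)],.015).round(4).tolist(),px2w(c,[(249,189.5)],.015).round(4))
# pinion: bottom when held: tool tip at ~part bottom+? stub top/teeth top
zt=.1505
print(px2w(c,[(257,277)],zt+.0135),px2w(c,[(257,304)],zt+.0335))
E
```

```text
[[249.35489598 191.89903024]
 [253.70502091 266.23184058]]
[[0.4969, -0.0908, 0.015], [0.438, -0.0866, 0.015], [0.4358, -0.0248, 0.015], [0.5046, -0.0276, 0.015]] [[ 0.4707 -0.0586  0.015 ]]
[[ 0.46473685 -0.05754385  0.164     ]] [[ 0.46498735 -0.05703634  0.184     ]]
```

The pinion is held upright over the right-hand plywood pad, whose centre is at (249,190). In the same view the pad lies about 6 mm further in +x than the pinion and 1 mm in -y. I'll lower it in two steps.

```bash
python3 -m jog '{"fingers":[0.2,0.2,0.2,0.2,0.2],"dp":[[35,-5,0],[70,-5,0],[100,-5,0],[100,-5,0],[100,-5,0]],"twist":[0,0,0,0,0]}'
python3 -c "
from h import *
go((.4713,-.058,.034),-4)"
```

```text
time_s: 6.05
tcp_pos: [0.4705, -0.0586, 0.051]
eef_rot: [94.9, 89.6, -179.0]
contact_force: [0.4, 1.1, -3.6]
gripper_width: 0.0372
tcp [ 0.4705 -0.0586  0.051 ] jaw 176.08 toolx [-0.007 -0.    -1.   ] dp [17.  -0.9  0.7] twist 0.1
```

```bash
python3 -m jog '{"fingers":[0.2,0.2,0.2,0.2,0.2],"dp":[[6,-1,0],[12,-1,0],[16,-1,0],[17,-1,0],[17,-1,0]],"twist":[0,0,0,0,0]}'
python3 -m jog '{"fingers":[0.55,0.65,0.7,0.75,0.75],"dp":[[0,0,0],[0,0,0],[0,0,0],[0,0,0],[-5,0,0]],"twist":[0,0,0,0,0]}'
python3 -m jog '{"fingers":[0.75,0.75,0.75,0.75,0.75],"dp":[[-20,0,0],[-55,0,0],[-90,0,0],[-110,0,0],[-110,0,0]],"twist":[0,0,0,0,0]}'
python3 -c "
from h import *
go((.6553,-.0248,.14),-5)"
```

```text
time_s: 6.55
tcp_pos: [0.4714, -0.0587, 0.034]
eef_rot: [95.0, 89.6, -178.9]
contact_force: [0.1, 1.0, -3.4]
gripper_width: 0.0374
time_s: 7.05
tcp_pos: [0.4711, -0.0588, 0.0388]
eef_rot: [96.3, 89.6, -177.6]
contact_force: [0.5, 0.1, -0.3]
gripper_width: 0.065
time_s: 7.55
tcp_pos: [0.4739, -0.0584, 0.1524]
eef_rot: [63.9, 89.9, 150.1]
contact_force: [1.1, -0.2, -0.9]
gripper_width: 0.0659
tcp [ 0.4739 -0.0584  0.1524] jaw 176.11 toolx [-0.001  0.001 -1.   ] dp [  12.2 -178.7   45.8] twist 1.1
```

Next, the nut.

```bash
python3 -m jog '{"fingers":[0.75,0.75,0.75,0.75,0.75],"dp":[[0,-45,10],[0,-90,20],[0,-135,35],[5,-178,46],[12,-179,46]],"twist":[0,1,1,1,1]}'
python3 -m jog '{"fingers":[0.75,0.75,0.75,0.75,0.75],"dp":[[0,0,0],[0,0,0],[0,0,0],[0,0,0],[0,0,0]],"twist":[0,0,0,0,0]}'
python3 - <<'E'
from h import *
go((.6553,-.0248,.042),-5)
c=r.capture("wrist");cv2.imwrite("pics/w4.png",c["frame"][:,:,::-1])
print(w2px(c,[(.6553,-.0248,.063)]))
c=r.capture("top");f=c["frame"][140:255,155:345,::-1];cv2.imwrite("pics/t4.png",cv2.resize(f,None,fx=4,fy=4))
w=cv2.imread("pics/w4.png");t=cv2.imread("pics/t4.png")
o=np.zeros((600,512,3),np.uint8);o[:384]=w;tt=cv2.resize(t,(357,216));o[384:,:357]=tt;cv2.imwrite("pics/c4.png",o)
E
```

```text
time_s: 8.05
tcp_pos: [0.6598, -0.0238, 0.1383]
eef_rot: [94.2, 89.9, 179.4]
contact_force: [-2.6, -0.4, 0.1]
gripper_width: 0.066
time_s: 8.55
tcp_pos: [0.6595, -0.0238, 0.1393]
eef_rot: [-6.5, 90.0, 78.6]
contact_force: [0.1, -0.4, 0.6]
gripper_width: 0.0656
tcp [ 0.6595 -0.0238  0.1393] jaw 175.16 toolx [ 0.  0. -1.] dp [97.3  4.1 -1.4] twist 0.2
[[260.14461023 209.79731325]]
```

View pics/c4.png

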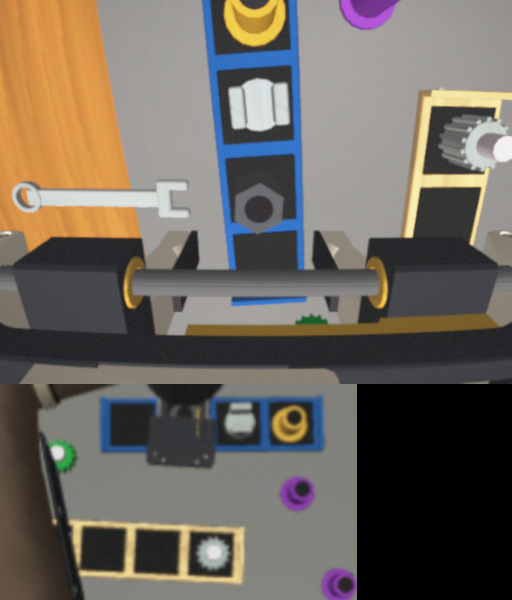

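The wrist view shows the nut top at (259,208) against a predicted (260,210), with its flats square to the jaws. The pinion stands upright on the right plywood pad.

```bash
python3 -m jog '{"fingers":[0.75,0.75,0.75,0.75,0.75],"dp":[[25,4,-1],[55,4,-1],[70,4,-1],[70,4,-1],[70,4,-1]],"twist":[0,0,0,0,0]}'
python3 -m jog '{"fingers":[0.75,0.75,0.75,0.75,0.75],"dp":[[9,0,0],[18,0,0],[26,0,0],[26,0,0],[26,0,0]],"twist":[0,0,0,0,0]}'
python3 -m jog '{"fingers":[0.4,0.3,0.2,0.2,0.2],"dp":[[0,0,0],[0,0,0],[0,0,0],[0,0,0],[0,0,0]],"twist":[0,0,0,0,0]}' 30
python3 -c "
from h import *
go((.4756,.0176,.15),-4)"
```

```text
time_s: 9.15
tcp_pos: [0.6561, -0.0245, 0.0697]
eef_rot: [-122.6, 90.0, -37.4]
contact_force: [-0.1, -0.7, 0.9]
gripper_width: 0.0657
time_s: 9.65
tcp_pos: [0.656, -0.0246, 0.0434]
eef_rot: [131.2, 90.0, -143.6]
contact_force: [0.2, 1.1, -0.2]
gripper_width: 0.0656
time_s: 10.15
tcp_pos: [0.6563, -0.0245, 0.0436]
eef_rot: [-137.3, 90.0, -52.1]
contact_force: [-0.6, 0.5, 0.3]
gripper_width: 0.0362
tcp [ 0.6563 -0.0245  0.0436] jaw 175.19 toolx [ 0. -0. -1.] dp [-106.4  183.5   26.8] twist -0.8
```

```bash
python3 -m jog '{"fingers":[0.2,0.2,0.2,0.2,0.2],"dp":[[-15,0,0],[-45,0,0],[-80,0,0],[-106,0,0],[-106,0,0]],"twist":[0,0,0,0,0]}'
python3 -m jog '{"fingers":[0.2,0.2,0.2,0.2,0.2],"dp":[[0,40,6],[0,85,12],[0,130,19],[0,170,25],[0,182,27]],"twist":[-1,-1,-1,-1,-1]}'
python3 -m jog '{"fingers":[0.2,0.2,0.2,0.2,0.2],"dp":[[0,0,0],[0,0,0],[0,0,0],[0,0,0],[0,0,0]],"twist":[0,0,0,0,0]}'
python3 - <<'E'
from h import *
go((.4756,.0176,.045),-4)
c=r.capture("wrist");cv2.imwrite("pics/w5.png",c["frame"][:,:,::-1])
print(w2px(c,[(.4756,.0176,.015),(.4705,-.0562,.049),(.4705,-.0562,.069)]))
E
```

```text
time_s: 10.65
tcp_pos: [0.6585, -0.0243, 0.1551]
eef_rot: [-80.3, 89.6, 4.9]
contact_force: [0.7, 0.6, -2.5]
gripper_width: 0.036
time_s: 11.15
tcp_pos: [0.4746, 0.0174, 0.1532]
eef_rot: [-76.9, 89.7, 9.3]
contact_force: [1.0, -0.0, -3.7]
gripper_width: 0.0361
time_s: 11.65
tcp_pos: [0.4751, 0.0172, 0.1528]
eef_rot: [-80.6, 89.8, 5.6]
contact_force: [-0.1, -0.4, -3.6]
gripper_width: 0.0362
tcp [0.4751 0.0172 0.1528] jaw 176.18 toolx [ 0.004  0.    -1.   ] dp [ 1.078e+02 -1.000e-01  4.000e-01] twist 0.2
[[254.8686423  189.2834296 ]
 [254.7807289  110.81733325]
 [254.6149068  111.69557758]]
```

View pics/w5.png

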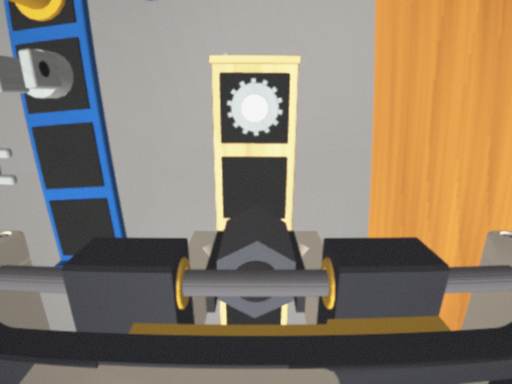

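The pinion at (255,108) sits centred on its pad. The nut is upright, and the next pad is centred at about (254,188) against a predicted (255,189). Lowering.

```bash
python3 -m jog '{"fingers":[0.2,0.2,0.2,0.2,0.2],"dp":[[30,0,0],[60,0,0],[90,0,0],[90,0,0],[90,0,0]],"twist":[0,0,0,0,0]}'
python3 -m jog '{"fingers":[0.2,0.2,0.2,0.2,0.2],"dp":[[6,0,0],[12,0,0],[17,0,0],[18,0,0],[18,0,0]],"twist":[0,0,0,0,0]}'
python3 -c "
from h import *
go((.4756,.0176,.045),-4)"
```

```text
time_s: 12.2
tcp_pos: [0.4755, 0.0171, 0.0629]
eef_rot: [-100.1, 89.8, -13.9]
contact_force: [0.2, 0.2, -3.5]
gripper_width: 0.0362
time_s: 12.7
tcp_pos: [0.4755, 0.017, 0.0449]
eef_rot: [-102.3, 89.8, -16.1]
contact_force: [-0.5, -0.6, -3.2]
gripper_width: 0.0361
tcp [0.4755 0.017  0.0449] jaw 176.2 toolx [ 0.003 -0.001 -1.   ] dp [-0.1 -0.1  0.6] twist 0.2
```

Release, then on to the yoke, placing the tool at about (0.650, -0.0998).

```bash
python3 -m jog '{"fingers":[0.55,0.65,0.7,0.75,0.75],"dp":[[0,0,0],[0,0,0],[0,0,0],[0,0,0],[-5,0,0]],"twist":[0,0,0,0,0]}'
python3 -m jog '{"fingers":[0.75,0.75,0.75,0.75,0.75],"dp":[[-20,0,0],[-55,0,0],[-90,0,0],[-110,0,0],[-110,0,0]],"twist":[0,0,0,0,0]}'
python3 -c "
from h import *
go((.650,-.0998,.155),-1.5)"
```

```text
time_s: 13.2
tcp_pos: [0.4752, 0.0169, 0.0498]
eef_rot: [-116.9, 89.9, -30.7]
contact_force: [-0.4, 0.3, 0.1]
gripper_width: 0.0647
time_s: 13.7
tcp_pos: [0.4768, 0.0176, 0.1634]
eef_rot: [-78.4, 89.5, 7.8]
contact_force: [-0.8, 0.3, -0.8]
gripper_width: 0.0662
tcp [0.4768 0.0176 0.1634] jaw 176.23 toolx [ 0.008  0.001 -1.   ] dp [   9.6 -180.4 -105.8] twist -2.3
```

```bash
python3 -m jog '{"fingers":[0.75,0.75,0.75,0.75,0.75],"dp":[[0,-40,-23],[0,-80,-47],[0,-120,-70],[5,-160,-94],[9,-180,-106]],"twist":[-1,-2,-2,-2,-2]}'
python3 -m jog '{"fingers":[0.75,0.75,0.75,0.75,0.75],"dp":[[0,0,0],[0,0,0],[0,0,0],[0,0,0],[0,0,0]],"twist":[0,0,0,0,0]}'
python3 - <<'E'
from h import *
go((.650,-.0998,.054),-1.5)
c=r.capture("wrist");cv2.imwrite("pics/w6.png",c["frame"][:,:,::-1])
print(w2px(c,[(.650,-.0998,.069),(.648,-.1708,.071)]))
E
```

```text
time_s: 14.2
tcp_pos: [0.6516, -0.1022, 0.1542]
eef_rot: [-83.6, 89.6, 4.6]
contact_force: [-2.1, 0.9, -1.0]
gripper_width: 0.0658
time_s: 14.7
tcp_pos: [0.6513, -0.1014, 0.1549]
eef_rot: [-82.8, 89.5, 5.4]
contact_force: [0.3, 1.6, 0.3]
gripper_width: 0.0655
tcp [ 0.6513 -0.1014  0.1549] jaw 178.21 toolx [ 0.008  0.001 -1.   ] dp [100.9   2.1   1.5] twist -0.3
[[257.15581193 208.96179453]
 [256.98998016 117.50313744]]
```

View pics/w6.png

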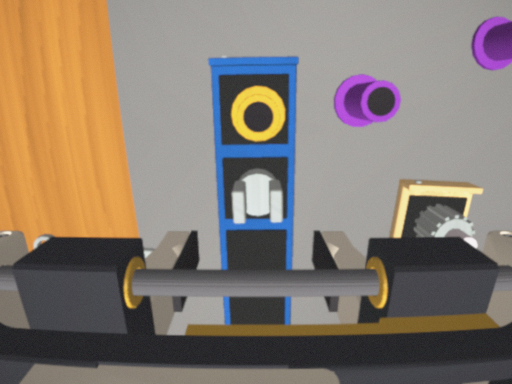

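The yoke's ears are at (239,202) and (277,202), square to the jaws and within about 1–2 mm of prediction. Bush at (258,115).

```bash
python3 -m jog '{"fingers":[0.75,0.75,0.75,0.75,0.75],"dp":[[25,1,0],[55,1,0],[75,1,0],[75,1,0],[75,1,0]],"twist":[0,0,0,0,0]}'
python3 -m jog '{"fingers":[0.75,0.75,0.75,0.75,0.75],"dp":[[9,0,0],[18,0,0],[25,0,0],[25,0,0],[25,0,0]],"twist":[0,0,0,0,0]}'
python3 -m jog '{"fingers":[0.5,0.4,0.3,0.25,0.25],"dp":[[0,0,0],[0,0,0],[0,0,0],[0,0,0],[0,0,0]],"twist":[0,0,0,0,0]}' 30
python3 -c "
from h import *
go((.4808,.0914,.155),-4)"
```

```text
time_s: 15.25
tcp_pos: [0.6512, -0.1013, 0.0806]
eef_rot: [-85.4, 89.5, 2.8]
contact_force: [-0.1, -0.8, 0.8]
gripper_width: 0.0658
time_s: 15.75
tcp_pos: [0.6513, -0.1013, 0.0554]
eef_rot: [-86.5, 89.6, 1.7]
contact_force: [-0.5, 0.6, 1.1]
gripper_width: 0.0657
time_s: 16.25
tcp_pos: [0.6512, -0.1013, 0.0556]
eef_rot: [-86.6, 89.6, 1.7]
contact_force: [-1.3, 1.0, 1.4]
gripper_width: 0.0399
tcp [ 0.6512 -0.1013  0.0556] jaw 178.25 toolx [ 0.008  0.    -1.   ] dp [-100.7  175.5  187.5] twist 2.2
```

```bash
python3 -m jog '{"fingers":[0.25,0.25,0.25,0.25,0.25],"dp":[[-15,0,0],[-45,0,0],[-80,0,0],[-100,0,0],[-100,0,0]],"twist":[0,0,0,0,0]}'
python3 -m jog '{"fingers":[0.25,0.25,0.25,0.25,0.25],"dp":[[0,30,32],[0,60,64],[0,92,98],[0,124,132],[0,155,165]],"twist":[1,2,2,2,2]}'
python3 -c "
from h import *
go((.4808,.0914,.155),-4)"
```

```text
time_s: 16.75
tcp_pos: [0.6525, -0.1014, 0.1603]
eef_rot: [-87.0, 89.2, 1.2]
contact_force: [-0.0, -0.3, -2.1]
gripper_width: 0.0397
time_s: 17.25
tcp_pos: [0.5005, 0.069, 0.1576]
eef_rot: [-85.6, 89.2, 0.7]
contact_force: [0.8, 1.0, -2.3]
gripper_width: 0.0395
tcp [0.5005 0.069  0.1576] jaw 176.24 toolx [ 0.013  0.    -1.   ] dp [ 2.3 21.2 21.1] twist 0.2
```

```bash
python3 -m jog '{"fingers":[0.25,0.25,0.25,0.25,0.25],"dp":[[0,15,15],[0,21,21],[0,21,21],[0,21,21],[0,21,21]],"twist":[0,0,0,0,0]}'
python3 - <<'E'
from h import *
go((.4808,.0914,.0568),-4)
c=r.capture("wrist");cv2.imwrite("pics/w7.png",c["frame"][:,:,::-1])
print(w2px(c,[(.4808,.0914,.015),(.4756,.0176,.063)]))
E
```

```text
time_s: 17.75
tcp_pos: [0.4815, 0.0907, 0.1571]
eef_rot: [-87.0, 89.3, -0.8]
contact_force: [-0.6, 0.0, -2.7]
gripper_width: 0.0403
tcp [0.4815 0.0907 0.1571] jaw 176.18 toolx [ 0.013 -0.    -1.   ] dp [100.3   2.    0.6] twist 0.2
[[257.4723314  188.32365365]
 [257.59681533 111.59703616]]
```

View pics/w7.png

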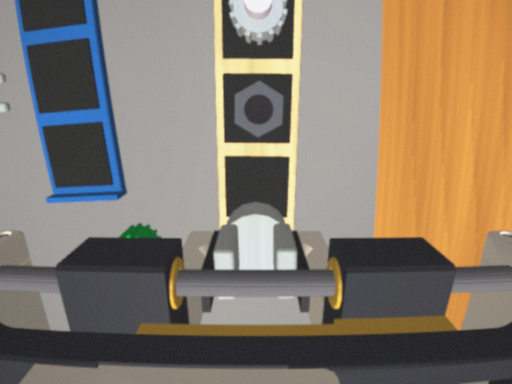

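The nut at (259,109) is centred on its pad, and the yoke is held upright. The next pad is centred at about (259,188) against a predicted (257,188). Lowering.

```bash
python3 -m jog '{"fingers":[0.25,0.25,0.25,0.25,0.25],"dp":[[30,1.5,0],[60,1.5,0],[82,1.5,0],[82,1.5,0],[82,1.5,0]],"twist":[0,0,0,0,0]}'
python3 -m jog '{"fingers":[0.25,0.25,0.25,0.25,0.25],"dp":[[6,0,0],[12,0,0],[18,0,0],[18,0,0],[18,0,0]],"twist":[0,0,0,0,0]}'
python3 -c "
from h import *
go((.4808,.0914,.0568),-4)"
```

```text
time_s: 18.3
tcp_pos: [0.4814, 0.0902, 0.0751]
eef_rot: [-91.7, 89.3, -5.6]
contact_force: [1.1, 0.3, -2.0]
gripper_width: 0.0398
time_s: 18.8
tcp_pos: [0.4817, 0.0902, 0.0571]
eef_rot: [-92.5, 89.3, -6.4]
contact_force: [-0.3, 0.1, -2.4]
gripper_width: 0.0401
tcp [0.4817 0.0902 0.0571] jaw 176.14 toolx [ 0.012 -0.001 -1.   ] dp [0.3 0.9 1.2] twist 0.1
```

```bash
python3 -m jog '{"fingers":[0.25,0.55,0.65,0.75,0.75],"dp":[[1,0.5,1],[1,0.5,1],[1,0.5,1],[1,0.5,1],[-5,0,1]],"twist":[0,0,0,0,0]}'
python3 -m jog '{"fingers":[0.75,0.75,0.75,0.75,0.75],"dp":[[-20,0,0],[-55,0,0],[-85,0,0],[-100,0,0],[-100,0,0]],"twist":[0,0,0,0,0]}'
python3 -c "
from h import *
go((.648,-.1712,.155),-1.5)"
```

```text
time_s: 19.3
tcp_pos: [0.4813, 0.091, 0.0619]
eef_rot: [-95.6, 89.4, -9.4]
contact_force: [-0.6, 0.6, 0.3]
gripper_width: 0.0635
time_s: 19.8
tcp_pos: [0.4816, 0.0919, 0.165]
eef_rot: [-83.5, 89.1, 2.6]
contact_force: [-0.0, -0.2, -0.3]
gripper_width: 0.0653
tcp [0.4816 0.0919 0.165 ] jaw 176.16 toolx [ 0.016  0.001 -1.   ] dp [  12.4 -183.4 -251.4] twist -2.3
```

```bash
python3 -m jog '{"fingers":[0.75,0.75,0.75,0.75,0.75],"dp":[[0,-28,-38],[0,-56,-77],[0,-84,-115],[0,-112,-153],[0,-130,-178]],"twist":[-1,-2,-2,-2,-2]}'
python3 -c "
from h import *
go((.648,-.1712,.155),-1.5)"
```

```text
time_s: 20.3
tcp_pos: [0.6002, -0.097, 0.1657]
eef_rot: [-86.6, 89.2, 1.5]
contact_force: [-0.1, -0.7, -0.5]
gripper_width: 0.0656
tcp [ 0.6002 -0.097   0.1657] jaw 178.09 toolx [ 0.015  0.    -1.   ] dp [ 11.4 -50.1 -72.5] twist -0.4
```

```bash
python3 -m jog '{"fingers":[0.75,0.75,0.75,0.75,0.75],"dp":[[0,-25,-36],[5,-48,-70],[11,-50,-72],[11,-50,-72],[11,-50,-72]],"twist":[0,0,0,0,0]}'
python3 - <<'E'
from h import *
go((.648,-.1712,.049),-1.5)
c=r.capture("wrist");cv2.imwrite("pics/w8.png",c["frame"][:,:,::-1])
print(w2px(c,[(.648,-.1712,.071)]))
E
```

```text
time_s: 20.8
tcp_pos: [0.6471, -0.1703, 0.1546]
eef_rot: [-85.5, 89.3, 2.6]
contact_force: [-1.1, 0.2, -0.4]
gripper_width: 0.0655
tcp [ 0.6471 -0.1703  0.1546] jaw 178.09 toolx [ 0.013  0.001 -1.   ] dp [105.6   0.5  -1. ] twist -0.4
[[254.85432504 207.04102014]]
```

View pics/w8.png

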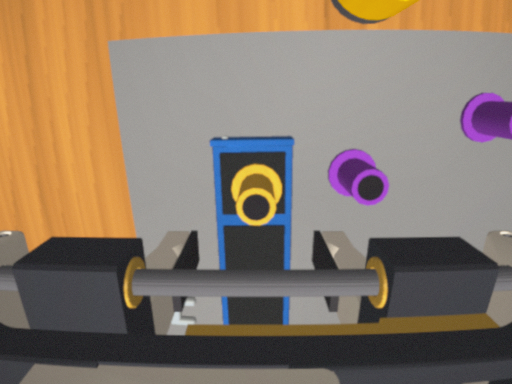

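The brass bush's top is at (256,207) against a predicted (255,207). The nearest purple look-alike, at (360,178), is clear of the finger by about 17 mm.

```bash
python3 -m jog '{"fingers":[0.75,0.75,0.75,0.75,0.75],"dp":[[25,0,-1],[55,0,-1],[80,0,-1],[80,0,-1],[80,0,-1]],"twist":[0,0,0,0,0]}'
python3 -m jog '{"fingers":[0.75,0.75,0.75,0.75,0.75],"dp":[[9,0,0],[18,0,0],[25,0,0],[25,0,0],[25,0,0]],"twist":[0,0,0,0,0]}'
python3 -m jog '{"fingers":[0.4,0.3,0.2,0.15,0.15],"dp":[[0,0,0],[0,0,0],[0,0,0],[0,0,0],[0,0,0]],"twist":[0,0,0,0,0]}' 25
python3 -m jog '{"fingers":[0.15,0.15,0.15,0.15,0.15],"dp":[[-15,0,0],[-45,0,0],[-80,0,0],[-105,0,0],[-105,0,0]],"twist":[0,0,0,0,0]}'
python3 -c "
from h import *
go((.4859,.1652,.16),-4)"
```

```text
time_s: 21.35
tcp_pos: [0.6487, -0.1701, 0.0762]
eef_rot: [-87.8, 89.2, 0.4]
contact_force: [1.1, -0.3, 1.0]
gripper_width: 0.0654
time_s: 21.85
tcp_pos: [0.6489, -0.1703, 0.051]
eef_rot: [-88.2, 89.2, -0.0]
contact_force: [-0.6, -1.1, -0.1]
gripper_width: 0.0659
time_s: 22.35
tcp_pos: [0.6488, -0.1703, 0.0511]
eef_rot: [-88.2, 89.2, 0.1]
contact_force: [-4.2, 0.5, 8.8]
gripper_width: 0.0311
time_s: 22.85
tcp_pos: [0.6497, -0.1706, 0.1618]
eef_rot: [-90.7, 88.8, -2.4]
contact_force: [0.1, 0.1, -1.9]
gripper_width: 0.0312
tcp [ 0.6497 -0.1706  0.1618] jaw 178.26 toolx [ 0.021 -0.001 -1.   ] dp [ -1.9 174.  330.7] twist 2.3
```

```bash
python3 -m jog '{"fingers":[0.15,0.15,0.15,0.15,0.15],"dp":[[0,20,38],[0,41,78],[0,62,118],[0,84,158],[0,100,190]],"twist":[1,2,2,2,2]}'
python3 -c "
from h import *
go((.4859,.1652,.16),-4)"
```

```text
time_s: 23.35
tcp_pos: [0.5537, 0.0239, 0.1597]
eef_rot: [-88.0, 88.8, -1.7]
contact_force: [0.6, 0.7, -1.4]
gripper_width: 0.0315
tcp [0.5537 0.0239 0.1597] jaw 176.27 toolx [ 0.021 -0.001 -1.   ] dp [ -1.8  76.9 136.6] twist 0.3
```

```bash
python3 -m jog '{"fingers":[0.15,0.15,0.15,0.15,0.15],"dp":[[0,22,40],[0,45,80],[-1,67,119],[-1,77,137],[-1,77,137]],"twist":[0,0,0,0,0]}'
python3 -m jog '{"fingers":[0.15,0.15,0.15,0.15,0.15],"dp":[[0,0,0],[0,0,0],[0,0,0],[0,0,0],[0,0,0]],"twist":[0,0,0,0,0]}'
python3 - <<'E'
from h import *
go((.4859,.1652,.052),-4)
c=r.capture("wrist");cv2.imwrite("pics/w9.png",c["frame"][:,:,::-1])
print(w2px(c,[(.4859,.1652,.015),(.4808,.0914,.069)]))
E
```

```text
time_s: 23.85
tcp_pos: [0.4846, 0.1678, 0.1595]
eef_rot: [-86.4, 88.8, 0.1]
contact_force: [0.6, -0.9, -1.8]
gripper_width: 0.0316
time_s: 24.35
tcp_pos: [0.4848, 0.1672, 0.1594]
eef_rot: [-86.9, 88.8, -0.5]
contact_force: [0.4, -0.2, -2.0]
gripper_width: 0.0316
tcp [0.4848 0.1672 0.1594] jaw 176.4 toolx [ 0.021 -0.    -1.   ] dp [107.4   0.9  -2.1] twist 0.4
[[256.58042248 185.00540221]
 [256.04427514 108.05834904]]
```

View pics/w9.png

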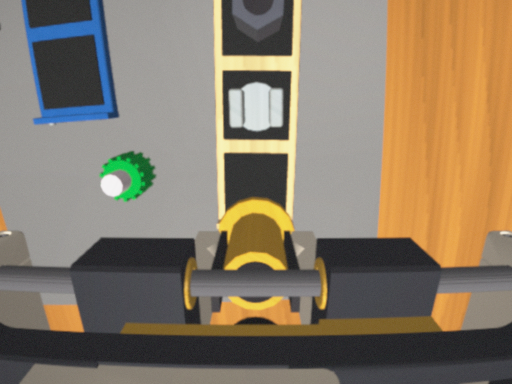

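The yoke at (257,107) stands centred on its pad, and the bush is held upright over the left-end pad. Lowering.

```bash
python3 -m jog '{"fingers":[0.15,0.15,0.15,0.15,0.15],"dp":[[30,0.5,-2],[60,0.5,-2],[90,0.5,-2],[90,0.5,-2],[90,0.5,-2]],"twist":[0,0,0,0,0]}'
python3 -m jog '{"fingers":[0.15,0.15,0.15,0.15,0.15],"dp":[[6,0,0],[12,0,0],[17,0,0],[17,0,0],[17,0,0]],"twist":[0,0,0,0,0]}'
python3 -c "
from h import *
go((.4859,.1652,.0515),-4)"
```

```text
time_s: 24.9
tcp_pos: [0.4862, 0.1651, 0.0696]
eef_rot: [-90.2, 88.9, -3.8]
contact_force: [0.1, 0.5, -1.7]
gripper_width: 0.0315
time_s: 25.4
tcp_pos: [0.4865, 0.1651, 0.0527]
eef_rot: [-90.2, 88.9, -3.8]
contact_force: [-0.7, -0.4, -1.1]
gripper_width: 0.0314
tcp [0.4865 0.1651 0.0527] jaw 176.41 toolx [ 0.02  -0.001 -1.   ] dp [1.2 0.6 0. ] twist 0.4
```

Release, retreat upward and swing aside for a last check.

```bash
python3 -m jog '{"fingers":[0.15,0.45,0.6,0.75,0.75],"dp":[[1,0,0],[1,0,0],[1,0,0],[1,0,0],[-4,0,0]],"twist":[0,0,0,0,0]}'
python3 -m jog '{"fingers":[0.75,0.75,0.75,0.75,0.75],"dp":[[-30,0,0],[-75,0,0],[-120,0,0],[-160,0,0],[-180,0,0]],"twist":[0,0,0,0,0]}'
python3 -m jog '{"fingers":[0.75,0.75,0.75,0.75,0.75],"dp":[[-20,-40,-20],[-30,-80,-60],[-30,-110,-100],[-30,-130,-130],[-30,-130,-150]],"twist":[0,0,0,0,0]}'
python3 - <<'E'
from h import *
c=r.capture("wrist");w=c["frame"][:,:,::-1]
s=r.capture("side");d=s["frame"][120:290,150:400,::-1]
cv2.imwrite("pics/f_t.png",r.capture("top")["frame"][:,:,::-1])
o=np.zeros((600,768,3),np.uint8);o[:340,:500]=cv2.resize(d,None,fx=2,fy=2,interpolation=cv2.INTER_CUBIC)
t=cv2.imread("pics/f_t.png")[120:270,60:420];o[340:590,:600]=cv2.resize(t,(600,250));cv2.imwrite("pics/f.png",o)
print(r.get_state()["tcp_pos"])
E
```

```text
time_s: 25.9
tcp_pos: [0.4861, 0.1649, 0.0565]
eef_rot: [-92.1, 88.9, -5.7]
contact_force: [-0.1, -0.5, 0.4]
gripper_width: 0.0578
time_s: 26.4
tcp_pos: [0.4838, 0.1658, 0.2412]
eef_rot: [-83.3, 88.6, 3.2]
contact_force: [-0.1, 1.1, 0.0]
gripper_width: 0.0659
time_s: 26.9
tcp_pos: [0.6053, 0.0052, 0.2736]
eef_rot: [-85.0, 88.6, 1.3]
contact_force: [-0.6, 0.0, 0.2]
gripper_width: 0.0658
[0.60332349 0.0065928  0.27392333]
```

View pics/f.png

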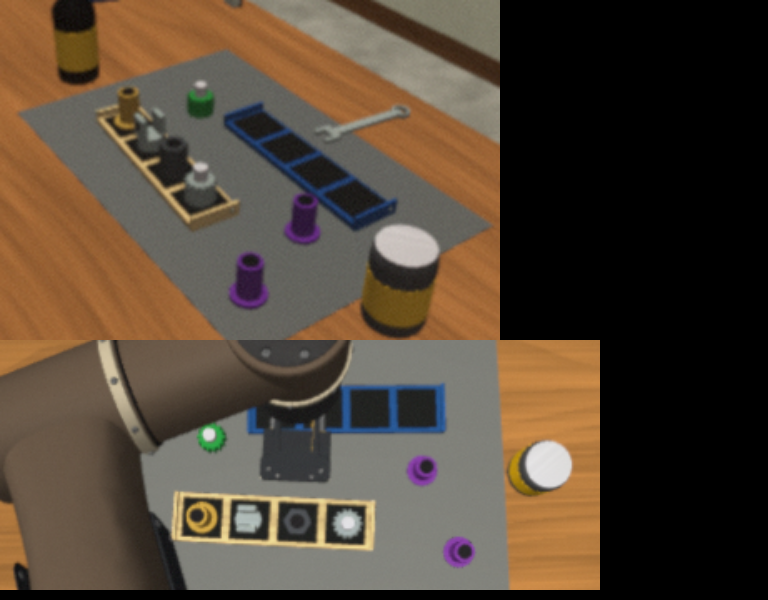

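All four parts stand upright and centred on the plywood rack. From left to right they are bush, yoke, nut and pinion at (201,517), (248,518), (297,520) and (347,522). The bystanders and look-alikes have not moved and the robot touches nothing, so I'm handing in.

```bash
python3 -c "
from plant import r
print(r.close_job(), r.get_state()['time_s'])"
```

```text
the job is handed in; nothing more can be done
the job is handed in; nothing more can be done
```

All four parts are now on the plywood rack in reverse order: brass bush, yoke, nut, pinion from left to right. I handed the job in with about 27 s on the robot's clock, against the 83 s limit.

- **Final check:** the last side and top pictures show every part upright and, as far as I can read them, within a few millimetres of the middle of its pad. The oil bottle, grease can, green pinion and purple bushes look unmoved. The gripper was empty and about 0.27 m above the bench.
- **Bottle not fully checked:** the arm hid the oil bottle in the last top view, so for the bottle I rely on the side view alone.
- **Rough first grasp:** on the pinion I descended before the arm had settled. The tool went about 4 mm low and 8 mm off to one side, and the wrist force at the end of that move read about 52 N (25 N sideways, 46 N upward). That is under the 120 N wrist limit. I think the fingertips touched the rack pad, so the 40 N limit on the arm and gripper body should not apply, but I could not confirm what was touched. The pinion stayed upright, and the other three grasps were made more slowly with readings under 10 N.
- **Disagreements between measurements:** the top and wrist cameras differed by 2–3 mm along the row. The tool had also drifted to about 1.2° of tilt by the end. Neither shows in the final placements.

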